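# Refit the slotted cover plate on an animatronic drive unit by feel

### The arm

A 6-joint arm with a two-finger parallel gripper is mounted at the origin on the work surface. World frame = base frame: x ahead of the robot, y to its left, z up, the work surface at z = 0. Lengths are in m, angles in rad, forces in N, time in s.
With the tool pointing down it reaches from about 0.35 to 0.775 m from the base axis. Payload 5.5 kg.
Tool frame: the origin (TCP) lies between the finger pads; the fingertips stand 19 mm ahead of it and the grasp point (between the pads) is the TCP; z points along the fingers, x is the direction in which the jaws open and shut, and the axes are right-handed (so a half turn about z gives the same grasp; the last joint's range is limited). The gripper opens to 85 mm and grips with 20 to 120 N. Pads are 22 mm wide; open, the fingers measure 114 mm over their backs; the gripper's body (76 mm by 85 mm) begins 54 mm behind the grasp point. The pads swing forward as they close: fully open they stand 13 mm farther back than shut.
Start: joints at [0.989, 0.313, 0.046, 1.304, 0, 1.431], TCP at [0.246, 0.52, 0.25] pointing down, gripper open.
Joint ranges: [-2.76, 2.76], [-0.86, 1.69], [-1.03, 1.26], [-2.2, 2.34], [-1.47, 1.5], [-3.14, 3.14]. Speed limits (rad/s): [2.57, 2.57, 3.14, 3.14, 3.14, 3.14].

### API

Orientations are given as a unit quaternion [w, x, y, z].
In Python, from workcell import env gives the robot as it stands. The module is installed in compiled form; this text tells all that it offers.
- The arm moves only by the tool carry_out, never from a script. Its argument "steps" is a list of rows, each a list of 7 numbers: the gripper command: -1 is shut, 1 is fully open, values between are in proportion, then the shift along the tool's x, y, z in m, then the turn, a rotation vector about the tool's x, y, z in rad. A call has 1 to 20 rows; each row shifts and turns the commanded pose from where the row before left it, along the tool's axes as they then stand; what a row does not reach is not made up. A row lasts 1/8 s, in which the tool goes at most 62.5 mm and 10.7 degrees, less where a joint would pass 70% of its speed; a pose out of reach is approached as far as the arm can. A call with a gripper value outside its range is refused whole. The fingers move at their own pace and stop on an object; "grip_force" is the grip in N (left out, the last holds). Time passes only in rows, so rows that do not move let the fingers close. It gives the time, the measured TCP pose, the force and the opening at its end, in the units of the state.
- env.get_state(): the state, without advancing time (a new reading comes with each control period).
- env.read_camera(name): name is "side" or "top" or "wrist"; returns a dict with "color" (384x512x3 uint8, red, green, blue), "K" (3x3 intrinsics, pixels), "R" (3x3) and "t" (3): a world point X has camera coordinates R X + t. Camera axes: x right, y down, z forward; pixel columns grow to the right and rows downward; lengths in m; the calibration is good to about 2 mm. A picture is of the moment at which its call begins. There is no depth.
- env.hand_in(): hands the job in, once; it reports no verdict.
The state is a dict: "clock": time; "joint_pos": joint angles; "qvel": joint speeds; "tau": joint torques, N m; "tcp_pos": TCP position; "orientation": TCP orientation; "wrist_force": force on the tool from outside, world axes, zero at the start; "ft_torque": the same for the moment, N m; "finger_gap": finger opening in m.
Only numpy, scipy, OpenCV 4.12 (cv2) and the standard library are available. Lean on these libraries where they do the work, as an engineer would, in place of code of your own. Each camera call takes 0.05 s, during which the arm holds its last target. There are 200 camera calls.

### The job

Take the cover plate by its bar and fit it on the grey drive unit: nobody has measured where along the unit its two studs are clamped, so first rest the plate lightly on the stud tips, on purpose to one side of anywhere they could fit, and slide it along the unit until you feel its two slots drop over them and it lies flush on the unit's top. Then swing the small steel catch round until it points straight in over the plate's edge, and let go. Be gentle: until the plate is down, never push it against the studs with more than 40 N, and leave the other things on the bench where they are.

Things in the scene. Friction and masses are not known exactly. Their poses are not given: they have to be found in the camera images.
- box: The fixed drive unit: a painted grey box 220 mm (its x) by 180 mm (its y) by 45 mm high with a flat top; origin at the centre of its underside, z up. In its top is an open inspection hole 70 mm (x) by 44 mm (y) about the centre, with the two studs beside it. The cover plate goes on top, its x along the box's x.
- stud_mid (a point): Middle of the studs' range, on the box's top (45 mm up). Two upright steel studs, 10 mm across, 12 mm tall (tip bevelled to 8 mm), stand at the box's y = -34 and +34 mm from here, both at the same x, anywhere from -11 to +11 mm along the box's x from here. That x is not measured and this point does not follow it. The stud carriage is clamped, and does not yield below 80 N.
- plate_grip (a point): Centre of the black grip bar on the loose cover plate (0.2 to 0.4 kg). The bar is 16 mm (x) by 44 mm (y) by 36 mm high; this point is 18 mm above the plate's upper face, 23 mm above its underside. z up, axes as the plate's. It is 80 mm above the box's underside when the plate rests on the stud tips, 68 mm when it is flush on the box's top.
- plate: The loose aluminium cover plate, 140 mm (its x) by 110 mm (its y) by 5 mm thick; origin at the centre of its underside, z up. Two through slots centred at x = 0, y = -34 and +34 mm, each 12 mm wide in x and 15 mm long in y. It fits either way round. The grip bar stands on its middle.
- catch (a joint): Angle of the catch about its upright pivot (rad), anticlockwise from above. 0: its arm points along the box's +x, beside the plate's place (starts between -0.6 and 0.1). 1.57: along the box's +y, over the plate's edge. Stops at -0.8 and 1.6; stays where left; about 1 N at the pin turns it. The arm's lower face is 7.5 mm above the box's top: it passes 2.5 mm over a flush plate.
- catch_pin (a point): Middle of the upright steel pin near the end of the catch's arm: 12 mm across, 30 mm tall (15 mm above and below this point), 34 mm from the pivot axis; 72.5 mm above the box's underside. The arm is 12 mm wide and 37 mm long.
- catch_pivot (a point): Pivot axis of the catch, at x = -50 mm, y = -72 mm of the box, 52.5 mm above its underside.
- screwdriver: Bystander: a screwdriver lying on the bench between the unit and the plate.
- tape: Bystander: a roll of tape lying flat, 100 mm across, 24 mm high.
- jar: Bystander: a jar 56 mm across, 75 mm high.
- blank: Bystander: a blank aluminium plate 110 by 90 by 5 mm, without slots or bar; not the cover.
- socket: Bystander: a steel spanner socket standing up, 24 mm across, 28 mm high.
Things that resemble listed ones, but are neither listed nor needed, are in the scene too. What is shaped like the plate but purple or turquoise is not meant.

How it is judged:
By the outcome, as a careful person would: the job done as asked, in the order asked, and still so for the second after the job is handed in, with the robot touching nothing.
It also fails if it takes over 72 s, if anything falls off the work surface, if the arm or the gripper's body presses on something with over 40 N, if the wrist force passes 120 N, or if a joint passes its speed limit or range.

## Working session

There is one attempt and no reset: what is moved stays moved. The work goes in short steps, Python scripts to look and compute and a tool call to move; the robot and the scene stay as the last step left them, time stands still between calls to the robot, and variables do not carry over. Pictures are saved under pics/ and viewed, about 8 in all and at most 12, crops included, and the job is handed in when it is done.

Besides the shell and the picture viewer there is one more tool, called after ">>>" by a JSON object that holds its "api" and its "payload". carry_out: Moves the arm, as the interface text tells. Its arguments: {"type":"object","properties":{"steps":{"type":"array","items":{"type":"array","items":{"type":"number"}}},"grip_force":{"type":"number"}},"required":["steps"]}

```bash
mkdir -p pics; cat > h.py <<'E'
import numpy as np, cv2
from workcell import env
def cam(n,save=None):
    c=env.read_camera(n)
    if save: cv2.imwrite(f'pics/{save}.png',c['color'][:,:,::-1])
    return c
def ray(c,u,v,z):
    "pixel -> world point on plane height z"
    K,R,t=map(np.array,(c['K'],c['R'],c['t'])); t=t.ravel()
    d=R.T@np.linalg.solve(K,[u,v,1.]); o=-R.T@t
    return o+d*(z-o[2])/d[2]
def proj(c,X):
    K,R,t=map(np.array,(c['K'],c['R'],c['t'])); p=K@(R@np.array(X)+t.ravel()); return p[:2]/p[2]
E
python3 - <<'E'
from h import *
import pickle
cs={n:cam(n,n+'0') for n in('top','side')}
pickle.dump(cs,open('c0.pkl','wb'))
s=env.get_state();print(s)
for n,c in cs.items():print(n,c['K'],c['R'],c['t'])
a=np.hstack([cs['top']['color'],cs['side']['color']])
E
```

```text
{'clock': 0.1, 'joint_pos': array([ 9.89396227e-01,  3.13904033e-01,  4.50996123e-02,  1.30361145e+00,
       -1.28444886e-06,  1.43121562e+00]), 'qvel': array([ 0.00055072, -0.00133701,  0.00423668,  0.00033374, -0.00170051,
        0.00174241]), 'tau': array([ 1.64657184e-03, -4.81725883e+01,  2.99243528e+01,  1.27433069e-02,
       -1.64252410e-04, -3.62279295e-06]), 'tcp_pos': array([0.24562397, 0.51942661, 0.249513  ]), 'orientation': array([ 3.34403586e-04,  8.44862094e-01,  5.34983538e-01, -7.37501246e-04]), 'wrist_force': array([-0.01632567,  0.0855059 ,  0.37750838]), 'ft_torque': array([0.00612845, 0.03391833, 0.03924929]), 'finger_gap': 0.08546654895489043}
top [[408.41651998   0.         255.50997108]
 [  0.         408.41651998 196.1931121 ]
 [  0.           0.           1.        ]] [[ 0.01484702 -0.99977107 -0.01540712]
 [-0.9913611  -0.01271036 -0.13054355]
 [ 0.13031783  0.0172122  -0.99132285]] [-0.03107652  0.54064933  1.2992623 ]
side [[397.96300708   0.         256.44158929]
 [  0.         397.96300708 189.12056236]
 [  0.           0.           1.        ]] [[ 0.98760391 -0.15655481 -0.01136222]
 [-0.09709497 -0.55242455 -0.82788869]
 [ 0.12333319  0.81872932 -0.56077734]] [-0.53850252  0.07287618  1.38931271]
```

View pics/top0.png

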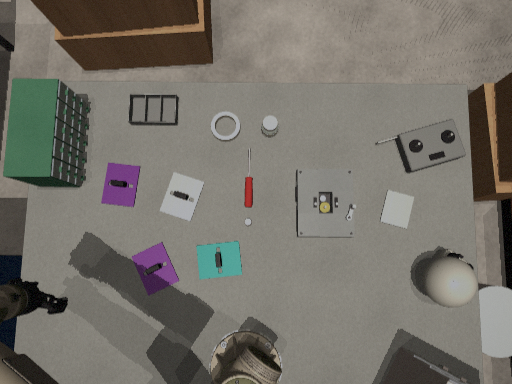

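View pics/side0.png

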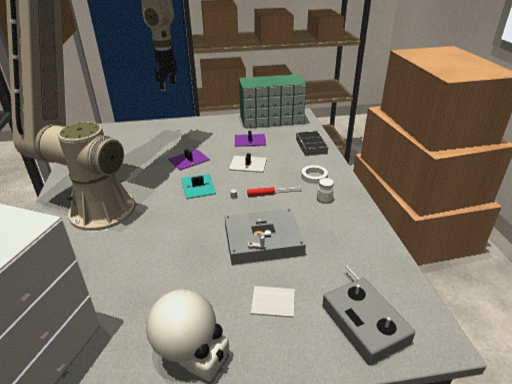

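The top view shows the cover plate (white with a black bar) at about (182,196), the box at (325,203) and the catch at (351,212). The purple and turquoise plates are decoys, and the screwdriver lies at (249,180). Next I measure the plate and the box.

```bash
python3 - <<'E'
from h import *
import pickle
c=pickle.load(open('c0.pkl','rb'))['top']; im=c['color']
hsv=cv2.cvtColor(im,cv2.COLOR_RGB2HSV)
print(hsv[210,175],hsv[180,310],hsv[150,310],hsv[196,182],hsv[225,330])
m=((hsv[...,2]>185)&(hsv[...,1]<40)).astype(np.uint8); m[:, :150]=0;m[:,215:]=0;m[:165]=0;m[230:]=0
m=cv2.morphologyEx(m,cv2.MORPH_CLOSE,np.ones((9,9)))
k=max(cv2.findContours(m,0,1)[0],key=cv2.contourArea)
r=cv2.minAreaRect(k);b=cv2.boxPoints(r);print(r)
P=np.array([ray(c,*p,.005)[:2] for p in b]);print(P,P.mean(0),[np.linalg.norm(P[i]-P[i-1]) for i in range(4)])
m=(hsv[...,2]<70).astype(np.uint8);m[:, :165]=0;m[:,200:]=0;m[:185]=0;m[207:]=0
k=max(cv2.findContours(m,0,1)[0],key=cv2.contourArea);print('bar',cv2.minAreaRect(k))
a=cv2.resize(im[155:250,285:370],None,fx=6,fy=6,interpolation=2)
cv2.imwrite('pics/box.png',a[:,:,::-1])
E
```

```text
[ 98   6 176] [ 24   9 138] [ 21  19 133] [10 14 56] [ 17  13 142]Traceback (most recent call last):
  File "<stdin>", line 8, in <module>
ValueError: max() iterable argument is empty
```

```bash
python3 - <<'E'
from h import *
import pickle
c=pickle.load(open('c0.pkl','rb'))['top']; im=c['color']
hsv=cv2.cvtColor(im,cv2.COLOR_RGB2HSV)
m=((hsv[...,2]>158)&(hsv[...,1]<40)).astype(np.uint8); m[:, :150]=0;m[:,215:]=0;m[:165]=0;m[230:]=0
m=cv2.morphologyEx(m,cv2.MORPH_CLOSE,np.ones((9,9)))
k=max(cv2.findContours(m,0,1)[0],key=cv2.contourArea)
r=cv2.minAreaRect(k);b=cv2.boxPoints(r);print(r)
P=np.array([ray(c,*p,.005)[:2] for p in b]);print(P,P.mean(0),[np.linalg.norm(P[i]-P[i-1]) for i in range(4)])
d=[(P[i]-P[i-1]) for i in range(4)];print(np.degrees([np.arctan2(x[1],x[0]) for x in d]))
m=(hsv[...,2]<70).astype(np.uint8);m[:, :165]=0;m[:,200:]=0;m[:185]=0;m[207:]=0
k=max(cv2.findContours(m,0,1)[0],key=cv2.contourArea);print('bar',cv2.minAreaRect(k))
a=cv2.resize(im[155:250,285:370],None,fx=6,fy=6,interpolation=2)
cv2.imwrite('pics/box.png',a[:,:,::-1])
E
```

```text
((181.30947875976562, 196.25140380859375), (32.140716552734375, 41.88831329345703), 19.798877716064453)
[[0.49264737 0.29814373]
 [0.6269636  0.256134  ]
 [0.5909477  0.15253947]
 [0.45768981 0.19560796]] [0.54206212 0.22560629] [np.float64(0.10833103499341284), np.float64(0.14073260662777778), np.float64(0.1096766700283595), np.float64(0.1400448471214302)]
[  71.17419816  -17.36797591 -109.17062909  162.08934468]
bar ((180.64999389648438, 195.0500030517578), (14.546475410461426, 4.110960960388184), 18.43494987487793)
```

View pics/box.png

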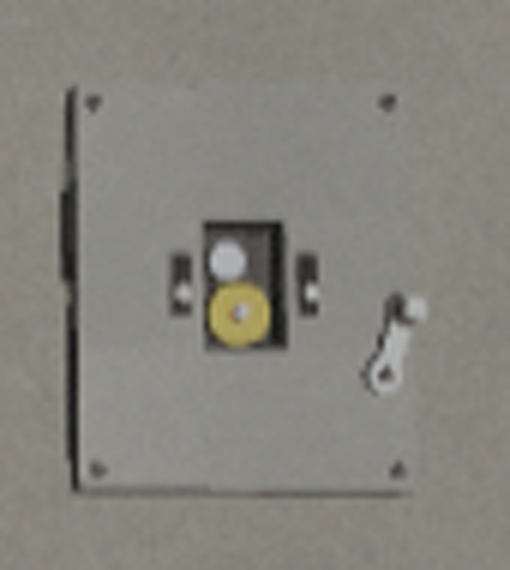

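```bash
cat >> h.py <<'E'
from scipy.spatial.transform import Rotation as Ro
def delta(goal,yaw=None):
    "print tool-frame shift to goal and tool-z turn to yaw (deg, tool x in world)"
    s=env.get_state();w,x,y,z=s['orientation'];R=Ro.from_quat([x,y,z,w]).as_matrix()
    cur=np.degrees(np.arctan2(R[1,0],R[0,0]))
    print('t',round(s['clock'],2),'tcp',s['tcp_pos'].round(4),'yaw',cur.round(2),'tilt',R[:,2].round(4),'F',s['wrist_force'].round(1),'gap',round(s['finger_gap'],4))
    print('shift',(R.T@(np.array(goal)-s['tcp_pos'])).round(4), 'turn',None if yaw is None else -np.radians((yaw-cur+180)%360-180).round(4))
E
python3 - <<'E'
from h import *
import pickle
c=pickle.load(open('c0.pkl','rb'))['top']
f=lambda p,z:ray(c,285+(p[0]+.5)/6-.5,155+(p[1]+.5)/6-.5,z)[:2]
S=np.array([f(p,.045) for p in [(94,103),(388,102),(97,470),(398,470)]]);print(S,S.mean(0))
for a,b in((2,0),(3,1),(1,0),(3,2)):d=S[b]-S[a];print(np.linalg.norm(d),np.degrees(np.arctan2(d[1],d[0])))
H=np.array([f(p,.045) for p in [(204,221),(283,221),(206,349),(286,349)]]);print('hole',H.mean(0))
print('slots',f((182,285),.045),f((309,285),.045),'studs',f((183,292),.057),f((312,292),.057),'pivot',f((386,374),.06),'pin',f((416,308),.0875))
delta([.542,.2256,.25],-18.1)
E
```

```text
[[ 0.6220585  -0.16857624]
 [ 0.62450282 -0.32792543]
 [ 0.42308569 -0.17028699]
 [ 0.42535931 -0.33023999]] [ 0.52375158 -0.24925716]
0.19898015852699494 0.4926129146217564
0.19915696329459498 0.6658954223676155
0.15936793443174657 90.87881501968847
0.15996915586077115 90.8143627838826
hole [ 0.52357195 -0.24960755]
slots [ 0.52301351 -0.21592445] [ 0.52390275 -0.28408189] studs [ 0.51783799 -0.21489327] [ 0.51873568 -0.28346398] pivot [ 0.47523829 -0.3214613 ] pin [ 0.5075206  -0.33167916]
t 0.1 tcp [0.2456 0.5194 0.2495] yaw 64.69 tilt [-9.0e-04 -1.4e-03 -1.0e+00] F [-0.   0.1  0.4] gap 0.0855
shift [-0.1389  0.3936 -0.0004] turn 1.4449
```

>>> {"api": "carry_out", "payload": {"steps": [[1,-0.0139,0.0394,0,0,0,0],[1,-0.0139,0.0394,0,0,0,0],[1,-0.0139,0.0394,0,0,0,0],[1,-0.0139,0.0394,0,0,0,0],[1,-0.0139,0.0394,0,0,0,0],[1,-0.0139,0.0394,0,0,0,0],[1,-0.0139,0.0394,0,0,0,0],[1,-0.0139,0.0394,0,0,0,0],[1,-0.0139,0.0394,0,0,0,0],[1,-0.0139,0.0394,0,0,0,0],[1,0,0,0,0,0,0.18],[1,0,0,0,0,0,0.18],[1,0,0,0,0,0,0.18],[1,0,0,0,0,0,0.18],[1,0,0,0,0,0,0.18],[1,0,0,0,0,0,0.18],[1,0,0,0,0,0,0.18],[1,0,0,0,0,0,0.18],[1,0,0,0,0,0,0]]}}

```text
clock: 2.48
tcp_pos: [0.5424, 0.2256, 0.2498]
orientation: [0.0, 0.988, -0.154, -0.0]
wrist_force: [0.8, 0.3, 0.4]
finger_gap: 0.0857
```

```bash
python3 - <<'E'
from h import *
import pickle
delta([.542,.2256,.023],-18.1)
c=cam('wrist','w1');pickle.dump(c,open('w1.pkl','wb'))
print(proj(c,[.542,.2256,.041]))
E
```

```text
t 2.48 tcp [0.5424 0.2256 0.2498] yaw -17.71 tilt [-9.e-04 -2.e-04 -1.e+00] F [0.8 0.3 0.4] gap 0.0857
shift [-2.000e-04  0.000e+00  2.268e-01] turn 0.0068
[258.45750747 167.22352588]
```

View pics/w1.png

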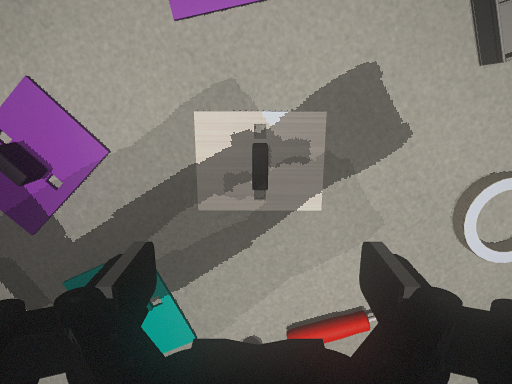

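The wrist view shows the cover bar centred at about (260,166) and square to the jaws, within 1 mm of the estimate. I go down to 7 mm above the bar's centre, so the fingertips clear the plate, and close.

>>> {"api": "carry_out", "payload": {"steps": [[1,0,0,0.04,0,0,0],[1,0,0,0.04,0,0,0],[1,0,0,0.04,0,0,0],[1,0,0,0.04,0,0,0.007],[1,0,0,0.03,0,0,0],[1,0,0,0.02,0,0,0],[1,0,0,0.01,0,0,0],[1,0,0,0,0,0,0],[-1,0,0,0,0,0,0],[-1,0,0,0,0,0,0],[-1,0,0,0,0,0,0],[-1,0,0,0,0,0,0],[-1,0,0,0,0,0,0],[-1,0,0,0,0,0,0]], "grip_force": 70}}

```text
clock: 4.28
tcp_pos: [0.5432, 0.2258, 0.031]
orientation: [-0.0, 0.987, -0.158, 0.001]
wrist_force: [-0.7, -0.5, 5.5]
finger_gap: 0.0149
```

```bash
python3 - <<'E'
from h import *
delta([.542,.2256,.23],0.7)
E
```

```text
t 4.28 tcp [0.5432 0.2258 0.031 ] yaw -18.22 tilt [ 1.4e-03  3.0e-04 -1.0e+00] F [-0.7 -0.5  5.5] gap 0.0149
shift [-0.0009  0.0004 -0.199 ] turn -0.3302
```

>>> {"api": "carry_out", "payload": {"steps": [[-1,0,0,-0.02,0,0,0],[-1,0,0,-0.04,0,0,0],[-1,0,0,-0.04,0,0,0],[-1,0,0,-0.04,0,0,0],[-1,0,0,-0.03,0,0,-0.11],[-1,0,0,0,0,0,-0.11],[-1,0,0,0,0,0,-0.11],[-1,-0.0037,0.0395,0,0,0,0],[-1,-0.0037,0.0395,0,0,0,0],[-1,-0.0037,0.0395,0,0,0,0],[-1,-0.0037,0.0395,0,0,0,0],[-1,-0.0037,0.0395,0,0,0,0],[-1,-0.0037,0.0395,0,0,0,0],[-1,-0.0037,0.0395,0,0,0,0],[-1,-0.0037,0.0395,0,0,0,0],[-1,-0.0037,0.0395,0,0,0,0],[-1,-0.0037,0.0395,0,0,0,0],[-1,-0.0037,0.0395,0,0,0,0],[-1,-0.0037,0.0395,0,0,0,0]]}}

```text
clock: 6.65
tcp_pos: [0.503, -0.2495, 0.1991]
orientation: [-0.001, 1.0, 0.006, -0.001]
wrist_force: [0.2, 0.0, -3.2]
finger_gap: 0.015
```

>>> {"api": "carry_out", "payload": {"steps": [[-1,0,0,0,0,0,0],[-1,0,0,0,0,0,0]]}}

```text
clock: 6.9
tcp_pos: [0.5032, -0.2482, 0.1992]
orientation: [-0.001, 1.0, 0.006, -0.001]
wrist_force: [-0.0, 1.1, -2.1]
finger_gap: 0.0152
```

```bash
python3 - <<'E'
from h import *
import pickle
delta([.502,-.2497,.18],0.7)
c=cam('wrist','w2');pickle.dump(c,open('w2.pkl','wb'))
d=cam('top');pickle.dump(d,open('t2.pkl','wb'))
a=c['color'][:300];b=cv2.resize(d['color'][150:250,260:390],None,fx=4,fy=4,interpolation=2)[:,:512]
cv2.imwrite('pics/w2b.png',np.vstack([a,cv2.resize(b,(512,300))])[:,:,::-1])
E
```

```text
t 6.9 tcp [ 0.5032 -0.2482  0.1992] yaw 0.66 tilt [-0.0019  0.0019 -1.    ] F [-0.   1.1 -2.1] gap 0.0152
shift [-0.0011  0.0015  0.0192] turn -0.0007
```

View pics/w2b.png

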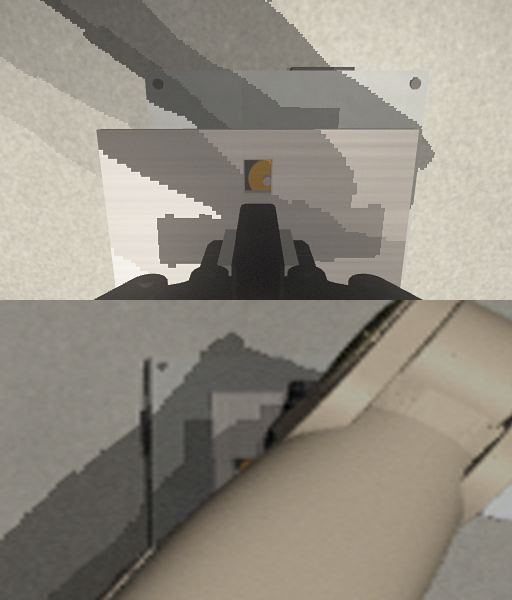

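The wrist view shows the held plate level: its far edge is at row 129, its slot at (258,176), and the box screws at (158,84) and (416,84). I use these to work out the alignment.

```bash
python3 - <<'E'
from h import *
import pickle
c=pickle.load(open('w2.pkl','rb'))
s=env.get_state()
zt=.1992-.025
for n,p,z in [('eL',(97,130),zt),('eR',(419,129),zt),('slotTL',(244,160),zt),('slotBR',(272,192),zt),('slotc',(258,176),zt),('scL',(158,84),.045),('scR',(416,84),.045)]:print(n,ray(c,*p,z).round(4))
E
```

```text
eL [ 0.432  -0.1959  0.1742]
eR [ 0.5715 -0.194   0.1742]
slotTL [ 0.4958 -0.2084  0.1742]
slotBR [ 0.5085 -0.223   0.1742]
slotc [ 0.5021 -0.2156  0.1742]
scL [ 0.4233 -0.1716  0.045 ]
scR [ 0.6248 -0.1695  0.045 ]
```

>>> {"api": "carry_out", "payload": {"steps": [[-1,0,0,0.02,0,0,0],[-1,0,0,0.03,0,0,0],[-1,0,0,0.03,0,0,0],[-1,0,0,0.01,0,0,0],[-1,0,0,0.005,0,0,0],[-1,0,0,0,0,0,0],[-1,0,0,0,0,0,0]]}}

```text
clock: 7.88
tcp_pos: [0.5046, -0.2492, 0.1064]
orientation: [0.001, 1.0, 0.006, 0.001]
wrist_force: [0.3, -0.0, -3.4]
finger_gap: 0.0152
```

>>> {"api": "carry_out", "payload": {"steps": [[-1,0,0,0,0,0,0],[-1,0,0,0,0,0,0]]}}

```text
clock: 8.12
tcp_pos: [0.5041, -0.249, 0.1057]
orientation: [0.0, 1.0, 0.006, 0.0]
wrist_force: [-0.0, 0.2, -2.6]
finger_gap: 0.0149
```

>>> {"api": "carry_out", "payload": {"steps": [[-1,0,0,0.003,0,0,0],[-1,0,0,0.003,0,0,0],[-1,0,0,0.003,0,0,0],[-1,0,0,0,0,0,0],[-1,0,0,0,0,0,0]]}}

```text
clock: 8.75
tcp_pos: [0.5039, -0.2488, 0.0962]
orientation: [-0.0, 1.0, 0.006, -0.0]
wrist_force: [-0.1, -1.1, -2.4]
finger_gap: 0.0152
```

```bash
python3 - <<'E'
from h import *
delta([.503,-.2485,.088],0.7)
E
```

```text
t 8.75 tcp [ 0.5039 -0.2488  0.0962] yaw 0.69 tilt [-0.e+00  2.e-04 -1.e+00] F [-0.1 -1.1 -2.4] gap 0.0152
shift [-0.0009 -0.0003  0.0082] turn -0.0002
```

>>> {"api": "carry_out", "payload": {"steps": [[-1,-0.002,0,0.002,0,0,0],[-1,0,0,0.002,0,0,0],[-1,0,0,0.001,0,0,0],[-1,0,0,0,0,0,0]]}}

```text
clock: 9.25
tcp_pos: [0.5019, -0.2488, 0.0912]
orientation: [-0.0, 1.0, 0.006, -0.0]
wrist_force: [-0.1, -0.5, -2.9]
finger_gap: 0.0149
```

>>> {"api": "carry_out", "payload": {"steps": [[-1,0,0,0.001,0,0,0],[-1,0,0,0,0,0,0]]}}

```text
clock: 9.5
tcp_pos: [0.5019, -0.2488, 0.0902]
orientation: [-0.0, 1.0, 0.006, 0.0]
wrist_force: [-1.1, 0.3, -2.1]
finger_gap: 0.0148
```

>>> {"api": "carry_out", "payload": {"steps": [[-1,0,0,0.001,0,0,0],[-1,0,0,0,0,0,0]]}}

```text
clock: 9.75
tcp_pos: [0.5019, -0.2488, 0.0892]
orientation: [-0.0, 1.0, 0.006, -0.0]
wrist_force: [0.6, 0.4, -3.4]
finger_gap: 0.0149
```

>>> {"api": "carry_out", "payload": {"steps": [[-1,0,0,0.001,0,0,0],[-1,0,0,0,0,0,0]]}}

```text
clock: 10.0
tcp_pos: [0.5019, -0.2488, 0.0882]
orientation: [-0.0, 1.0, 0.006, -0.0]
wrist_force: [0.1, 0.1, -2.8]
finger_gap: 0.0151
```

>>> {"api": "carry_out", "payload": {"steps": [[-1,0,0,0.0005,0,0,0],[-1,0,0,0,0,0,0]]}}

```text
clock: 10.25
tcp_pos: [0.5019, -0.2488, 0.088]
orientation: [0.0, 1.0, 0.006, 0.0]
wrist_force: [-1.1, 0.4, -1.1]
finger_gap: 0.0148
```

>>> {"api": "carry_out", "payload": {"steps": [[-1,0,0,0.0005,0,0,0],[-1,0,0,0,0,0,0]]}}

```text
clock: 10.5
tcp_pos: [0.5019, -0.2488, 0.0879]
orientation: [0.0, 1.0, 0.006, 0.0]
wrist_force: [-3.3, 1.6, 5.0]
finger_gap: 0.0148
```

>>> {"api": "carry_out", "payload": {"steps": [[-1,0,0,0.0005,0,0,0],[-1,0,0,0,0,0,0]]}}

```text
clock: 10.75
tcp_pos: [0.502, -0.2488, 0.0879]
orientation: [0.0, 1.0, 0.006, 0.0]
wrist_force: [-3.4, 1.5, 9.7]
finger_gap: 0.0152
```

>>> {"api": "carry_out", "payload": {"steps": [[-1,0.001,0,0,0,0,0],[-1,0.001,0,0,0,0,0],[-1,0.001,0,0,0,0,0],[-1,0,0,0,0,0,0]]}}

```text
clock: 11.25
tcp_pos: [0.5041, -0.249, 0.0879]
orientation: [0.001, 1.0, 0.006, -0.001]
wrist_force: [-6.9, 1.0, 10.9]
finger_gap: 0.0147
```

>>> {"api": "carry_out", "payload": {"steps": [[-1,0.001,0,0,0,0,0],[-1,0.001,0,0,0,0,0],[-1,0.001,0,0,0,0,0],[-1,0,0,0,0,0,0]]}}

```text
clock: 11.75
tcp_pos: [0.5072, -0.2492, 0.0879]
orientation: [0.001, 1.0, 0.006, -0.0]
wrist_force: [-5.8, 0.3, 11.1]
finger_gap: 0.0151
```

>>> {"api": "carry_out", "payload": {"steps": [[-1,0.001,0,0,0,0,0],[-1,0.001,0,0,0,0,0],[-1,0,0,0,0,0,0]]}}

```text
clock: 12.12
tcp_pos: [0.5092, -0.2492, 0.0879]
orientation: [0.001, 1.0, 0.006, -0.0]
wrist_force: [-6.4, -0.2, 8.8]
finger_gap: 0.0146
```

>>> {"api": "carry_out", "payload": {"steps": [[-1,0.001,0,0,0,0,0],[-1,0.001,0,0,0,0,0],[-1,0,0,0,0,0,0]]}}

```text
clock: 12.5
tcp_pos: [0.5113, -0.2492, 0.0879]
orientation: [0.001, 1.0, 0.006, -0.0]
wrist_force: [-5.6, 0.3, 10.2]
finger_gap: 0.015
```

>>> {"api": "carry_out", "payload": {"steps": [[-1,0.001,0,0,0,0,0],[-1,0.001,0,0,0,0,0],[-1,0,0,0,0,0,0]]}}

```text
clock: 12.88
tcp_pos: [0.5133, -0.2492, 0.0879]
orientation: [0.001, 1.0, 0.006, -0.0]
wrist_force: [-5.1, 0.5, 9.6]
finger_gap: 0.0148
```

>>> {"api": "carry_out", "payload": {"steps": [[-1,0.001,0,0,0,0,0],[-1,0.001,0,0,0,0,0],[-1,0,0,0,0,0,0]]}}

```text
clock: 13.25
tcp_pos: [0.5153, -0.2492, 0.0878]
orientation: [0.001, 1.0, 0.006, -0.0]
wrist_force: [-4.7, 0.7, 8.4]
finger_gap: 0.0149
```

>>> {"api": "carry_out", "payload": {"steps": [[-1,0.001,0,0,0,0,0],[-1,0,0,0,0,0,0]]}}

```text
clock: 13.5
tcp_pos: [0.5162, -0.2492, 0.0877]
orientation: [0.001, 1.0, 0.006, -0.001]
wrist_force: [-5.2, -0.7, 8.0]
finger_gap: 0.0149
```

>>> {"api": "carry_out", "payload": {"steps": [[-1,0.001,0,0,0,0,0],[-1,0,0,0,0,0,0]]}}

```text
clock: 13.75
tcp_pos: [0.5177, -0.2491, 0.0872]
orientation: [0.0, 1.0, 0.006, -0.0]
wrist_force: [0.3, 0.7, -2.4]
finger_gap: 0.0148
```

The contact force vanished and z dropped at x = 0.5177, so the slots have found the studs. I press down gently.

>>> {"api": "carry_out", "payload": {"steps": [[-1,0,0,0.001,0,0,0],[-1,0,0,0,0,0,0]]}}

```text
clock: 14.0
tcp_pos: [0.5181, -0.2485, 0.0851]
orientation: [-0.0, 1.0, 0.006, 0.0]
wrist_force: [0.9, -0.1, -3.3]
finger_gap: 0.0152
```

>>> {"api": "carry_out", "payload": {"steps": [[-1,0,0,0.001,0,0,0],[-1,0,0,0,0,0,0]]}}

```text
clock: 14.25
tcp_pos: [0.5181, -0.2485, 0.0845]
orientation: [-0.0, 1.0, 0.006, 0.0]
wrist_force: [1.1, 0.2, -3.6]
finger_gap: 0.0147
```

>>> {"api": "carry_out", "payload": {"steps": [[-1,0,0,0.001,0,0,0],[-1,0,0,0.001,0,0,0],[-1,0,0,0.001,0,0,0],[-1,0,0,0,0,0,0]]}}

```text
clock: 14.75
tcp_pos: [0.5181, -0.2487, 0.0818]
orientation: [0.0, 1.0, 0.006, 0.0]
wrist_force: [3.1, 0.7, -3.7]
finger_gap: 0.0152
```

>>> {"api": "carry_out", "payload": {"steps": [[-1,0,0,0.001,0,0,0],[-1,0,0,0.001,0,0,0],[-1,0,0,0.001,0,0,0],[-1,0,0,0,0,0,0]]}}

```text
clock: 15.25
tcp_pos: [0.5181, -0.2486, 0.0787]
orientation: [-0.0, 1.0, 0.006, 0.0]
wrist_force: [2.3, -0.8, -2.1]
finger_gap: 0.015
```

>>> {"api": "carry_out", "payload": {"steps": [[-1,0,0,0.001,0,0,0],[-1,0,0,0.001,0,0,0],[-1,0,0,0,0,0,0]]}}

```text
clock: 15.62
tcp_pos: [0.518, -0.2487, 0.0767]
orientation: [-0.0, 1.0, 0.006, 0.0]
wrist_force: [2.4, 0.6, -3.2]
finger_gap: 0.0148
```

>>> {"api": "carry_out", "payload": {"steps": [[-1,0,0,0.001,0,0,0],[-1,0,0,0,0,0,0]]}}

```text
clock: 15.88
tcp_pos: [0.518, -0.2487, 0.076]
orientation: [0.0, 1.0, 0.006, 0.0]
wrist_force: [1.5, 0.0, 0.0]
finger_gap: 0.0153
```

Flush height is reached: 12 mm below the tip contact, with a light contact force. I release, rise, and look at the plate and catch.

>>> {"api": "carry_out", "payload": {"steps": [[0.2,0,0,0,0,0,0],[0.2,0,0,0,0,0,0],[0.2,0,0,0,0,0,0],[0.2,0,0,0,0,0,0],[0.2,0,0,-0.01,0,0,0],[0.2,0,0,-0.03,0,0,0],[0.2,0,0,-0.04,0,0,0],[0.2,0,0,-0.04,0,0,0],[0,-0.004,0.028,0,0,0,0],[0,-0.004,0.028,0,0,0,0],[0,-0.0035,0.027,0,0,0,0],[0,0,0,0,0,0,0],[0,0,0,0,0,0,0]], "grip_force": 25}}

```text
clock: 17.5
tcp_pos: [0.5073, -0.3313, 0.1961]
orientation: [-0.0, 1.0, 0.006, 0.0]
wrist_force: [0.2, 1.0, -0.1]
finger_gap: 0.0423
```

```bash
python3 - <<'E'
from h import *
import pickle
delta([.5075,-.3317,.085],0.7)
c=cam('wrist','w3');pickle.dump(c,open('w3.pkl','wb'))
print(proj(c,[.5075,-.3317,.0875]),proj(c,[.4752,-.3215,.058]))
E
```

```text
t 17.5 tcp [ 0.5073 -0.3313  0.1961] yaw 0.68 tilt [ 0.e+00  6.e-04 -1.e+00] F [ 0.2  1.  -0.1] gap 0.0423
shift [0.0002 0.0005 0.1111] turn -0.0003
[259.14672002 195.6980145 ] [218.05888265 172.49330194]
```

View pics/w3.png

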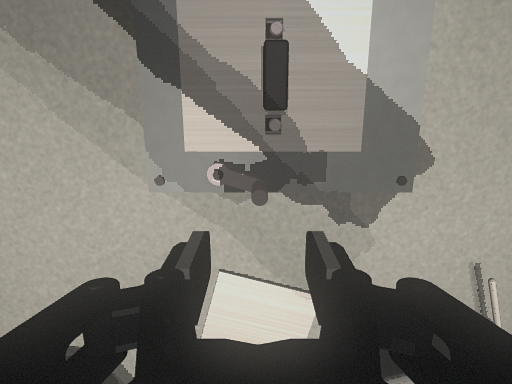

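The plate is flush with both studs showing in its slots at (277,28) and (274,125). The pin top is at (260,197) and the pivot at (217,174), both as predicted. Now I go down and grip the pin.

>>> {"api": "carry_out", "payload": {"steps": [[-0.35,0,0,0,0,0,0],[-0.35,0,0,0.03,0,0,0],[-0.35,0,0,0.03,0,0,0],[-0.35,0,0,0.025,0,0,0],[-0.35,0,0,0.015,0,0,0],[-0.35,0,0,0.008,0,0,0],[-0.35,0,0,0,0,0,0]]}}

```text
clock: 18.42
tcp_pos: [0.5075, -0.3316, 0.0878]
orientation: [-0.0, 1.0, 0.006, -0.0]
wrist_force: [0.8, -0.3, 0.5]
finger_gap: 0.0276
```

>>> {"api": "carry_out", "payload": {"steps": [[-1,0,0,0,0,0,0],[-1,0,0,0,0,0,0],[-1,0,0,0,0,0,0],[-1,0,0,0,0,0,0]], "grip_force": 20}}

```text
clock: 18.92
tcp_pos: [0.5084, -0.3323, 0.0888]
orientation: [0.001, 1.0, 0.006, 0.001]
wrist_force: [3.9, -0.5, 4.0]
finger_gap: 0.0109
```

```bash
python3 - <<'E'
from h import *
delta([.4748,-.2875,.088],0.7)
# arc about pivot, waypoints world, as tool-frame steps
p=np.array([.4752,-.3215]);a=np.radians(np.linspace(-17.5,90.7,19))
W=p+.034*np.c_[np.cos(a),np.sin(a)];d=np.diff(W,axis=0);g=np.radians(.7)
print(np.c_[d@[np.cos(g),np.sin(g)], d@[np.sin(g),-np.cos(g)]].round(4).tolist())
E
```

```text
t 18.93 tcp [ 0.5084 -0.3323  0.0888] yaw 0.69 tilt [ 0.0023 -0.0013 -1.    ] F [ 3.9 -0.5  4. ] gap 0.0109
shift [-0.0331 -0.0452  0.0006] turn -0.0001
[[0.0009, -0.0034], [0.0006, -0.0035], [0.0002, -0.0036], [-0.0002, -0.0036], [-0.0005, -0.0035], [-0.0009, -0.0034], [-0.0013, -0.0033], [-0.0016, -0.0032], [-0.0019, -0.003], [-0.0022, -0.0028], [-0.0025, -0.0025], [-0.0028, -0.0022], [-0.003, -0.0019], [-0.0032, -0.0016], [-0.0033, -0.0013], [-0.0034, -0.0009], [-0.0035, -0.0006], [-0.0036, -0.0002]]
```

>>> {"api": "carry_out", "payload": {"steps": [[-1,0.0009,-0.0034,0,0,0,0],[-1,0.0006,-0.0035,0,0,0,0],[-1,0.0002,-0.0036,0,0,0,0],[-1,-0.0002,-0.0036,0,0,0,0],[-1,-0.0005,-0.0035,0,0,0,0],[-1,-0.0009,-0.0034,0,0,0,0],[-1,-0.0013,-0.0033,0,0,0,0],[-1,-0.0016,-0.0032,0,0,0,0],[-1,-0.0019,-0.003,0,0,0,0],[-1,0,0,0,0,0,0]]}}

```text
clock: 20.18
tcp_pos: [0.5051, -0.3003, 0.0887]
orientation: [-0.001, 1.0, 0.007, 0.003]
wrist_force: [9.1, 2.1, 3.7]
finger_gap: 0.011
```

>>> {"api": "carry_out", "payload": {"steps": [[-1,-0.0022,-0.0028,0,0,0,0],[-1,-0.0025,-0.0025,0,0,0,0],[-1,-0.0028,-0.0022,0,0,0,0],[-1,-0.003,-0.0019,0,0,0,0],[-1,-0.0032,-0.0016,0,0,0,0],[-1,-0.0033,-0.0013,0,0,0,0],[-1,-0.0034,-0.0009,0,0,0,0],[-1,-0.0035,-0.0006,0,0,0,0],[-1,-0.0036,-0.0002,0,0,0,0],[-1,0,0,0,0,0,0],[-1,0,0,0,0,0,0]]}}

```text
clock: 21.55
tcp_pos: [0.4746, -0.2843, 0.0884]
orientation: [-0.003, 1.0, 0.007, 0.0]
wrist_force: [1.8, 7.4, 10.8]
finger_gap: 0.0111
```

>>> {"api": "carry_out", "payload": {"steps": [[-0.35,0,0,0,0,0,0],[-0.35,0,0,0,0,0,0],[-0.35,0,0,0,0,0,0],[-0.35,0,0,-0.01,0,0,0],[-0.35,0,0,-0.03,0,0,0],[-0.35,0,0,-0.04,0,0,0],[-0.35,0,0,-0.03,0,0,0],[-0.35,0.02,0.03,0,0,0,0],[-0.35,0,0.03,0,0,0,0],[-0.35,0,0,0,0,0,0],[-0.35,0,0,0,0,0,0]]}}

```text
clock: 22.92
tcp_pos: [0.495, -0.347, 0.1978]
orientation: [-0.0, 1.0, 0.006, -0.0]
wrist_force: [0.5, -0.3, -0.0]
finger_gap: 0.0274
```

```bash
python3 - <<'E'
from h import *
import pickle
delta([.4748,-.2875,.088],0.7)
c=cam('wrist','w4');pickle.dump(c,open('w4.pkl','wb'))
for a in (80,85,90,95):
  r=np.radians(a+.7);print(a,proj(c,[.4752+.034*np.cos(r),-.3215+.034*np.sin(r),.0875]).round(1))
E
```

```text
t 22.93 tcp [ 0.495  -0.347   0.1978] yaw 0.66 tilt [-5.e-04  9.e-04 -1.e+00] F [ 0.5 -0.3 -0. ] gap 0.0274
shift [-0.0195 -0.0596  0.1099] turn -0.0006
80 [238.6 109.6]
85 [234.2 109. ]
90 [229.8 108.8]
95 [225.4 109. ]
```

View pics/w4.png

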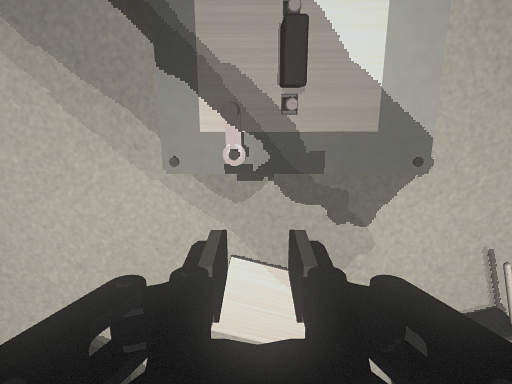

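The catch now points in over the plate edge, with its pin top at about (231,109); 90° predicts (229.8,108.8). I zoom in to check the angle.

```bash
python3 - <<'E'
from h import *
import pickle
c=pickle.load(open('w4.pkl','rb'))
print(proj(c,[.4752,-.3215,.058]))
cv2.imwrite('pics/z4.png',cv2.resize(c['color'][90:175,190:310],None,fx=6,fy=6,interpolation=2)[:,:,::-1])
E
```

```text
[233.78302763 152.5534124 ]
```

View pics/z4.png

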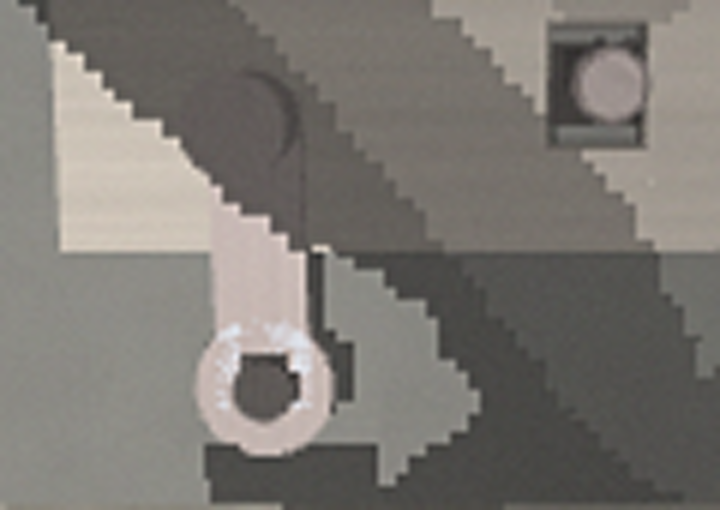

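```bash
python3 - <<'E'
from h import *
print(env.hand_in())
E
```

```text
the job is handed in; nothing more can be done
None
```

The cover plate is on the drive unit and the catch points in over its edge. I handed the job in at about 23 s on the robot's clock.

- **Finding the studs:** I gripped the plate by its bar and rested it on the stud tips about 22 mm to the −x side of the studs' mid-range, outside anywhere they could fit. The force there was about 12 N. I slid it along +x and the slots dropped over the studs after about 16 mm, at tool x ≈ 0.518. I then lowered it 12 mm until it met the unit with about 3 N. The highest force reading from first contact to seating was about 14 N, against the 40 N limit.
- **Turning the catch:** I gripped the catch's pin lightly, swung it about 108° and let go. The gripper slid about 3 mm along the pin's radial direction during the swing, without trouble.
- **Last checks:** The close-up shows both studs in the slots. The catch arm is parallel to the plate's side edges within about 1°, so it is at roughly 90°. The gripper is clear of everything, with the wrist force near zero.
- **Not checked:** I did not take a final picture of the other things on the bench. Every long move was made well above them.

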